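# Find the radius leaf that fits the specimen's rounded nose

### The arm

A 7-joint arm with a two-finger parallel gripper is mounted at the origin on the work surface. World frame = base frame: x ahead of the robot, y to its left, z up, the work surface at z = 0. Lengths are in mm, angles in rad, forces in N, time in s.
With the tool pointing down it reaches from about 425 to 925 mm from the base axis. Payload 6.8 kg.
Tool frame: the origin (TCP) lies on the centre line of the jaws, within the pads' length; the fingertips stand 25 mm ahead of it and the grasp point (between the pads) lies 6 mm ahead of it (arm.tip_reach is the distance from the TCP to the fingertips, in mm); z points along the fingers, y is the direction in which the jaws open and shut (so a half turn about z gives the same grasp; the last joint's range is limited). The gripper opens to 85 mm and grips with 20 to 120 N. Pads are 22 mm wide; open, the fingers measure 114 mm over their backs; the gripper's body (76 mm by 85 mm) begins 54 mm behind the grasp point. The pads swing forward as they close: fully open they stand 13 mm farther back than shut.
Start: joints at [-1.405, 0.477, 0.022, 1.555, -0.011, 1.109, -0.083], TCP at [182.51, 649.874, 256.308] pointing down, gripper open.
Joint ranges: [-2.96, 2.96], [-0.34, 2.1], [-1.41, 1.46], [0.24, 2.44], [-1.37, 4.51], [0.17, 1.92], [-2.96, 2.96]. Speed limits (rad/s): [2.39, 2.39, 3.14, 3.14, 3.14, 3.14, 3.14].

### API

Orientations are given as a unit quaternion [w, x, y, z].
In Python, from bench import telemetry, snapshot, job, arm gives the robot as it stands. The module is installed in compiled form; this text tells all that it offers.
- The arm moves only by the tool move_arm, never from a script. Its argument "increments" is a list that holds one entry, the list of rows, each a list of 6 numbers: the shift along the tool's x, y, z in m, then the turn, a rotation vector about the tool's x, y, z in degrees. In form: [[[dx, dy, dz, rx, ry, rz], ...]]. A call has 1 to 8 rows; each row is the pose to reach, as a shift and turn from the pose measured when the call began, along the tool's axes at that moment; what a row does not reach only later rows make up. A row lasts 1/8 s, in which the tool goes at most 62.5 mm and 10.7 degrees, less where a joint would pass 70% of its speed; a pose out of reach is approached as far as the arm can. A call with a gripper value outside its range is refused whole. "gripper" is the finger opening in m, from 0 to 0.0854, set as the call begins (left out, the last holds). The fingers move at their own pace and stop on an object; "force" is the grip in N (left out, the last holds). Time passes only in rows, so rows that repeat a pose let the fingers close. It gives the time, the measured TCP pose, the force and the opening at its end, in the units of the state.
- telemetry.state(): the state, without advancing time (a new reading comes with each control period).
- snapshot(name): name is "scene" or "top" or "wrist"; returns a dict with "image" (400x640x3 uint8, red, green, blue), "vertical_fov" (degrees; the focal length in pixels is half the picture's height over the tangent of half this angle, whatever the lens; pixels are square), "cx", "cy" (the principal point, pixels), "dist_coeffs" ([k1, k2, p1, p2, k3] as OpenCV has them; the pictures are not rectified), "rvec" (rotation vector, rad) and "tvec" (3), from world to camera coordinates, as OpenCV has them. Camera axes: x right, y down, z forward; pixel columns grow to the right and rows downward; lengths in mm; the calibration is good to about 2 mm. A picture is of the moment at which its call begins. There is no depth.
- job.finish_job(): hands the job in, once; it reports no verdict.
The state is a dict: "t": time; "qpos": joint angles; "qd": joint speeds; "effort": joint torques, N m; "tool_pos": TCP position; "tool_rot": TCP orientation; "contact_force": force on the tool from outside, world axes, zero at the start; "moment": the same for the moment, N m; "gripper_width": finger opening in mm.
Only numpy, scipy, OpenCV 4.12 (cv2) and the standard library are available. Lean on these libraries where they do the work, as an engineer would, in place of code of your own. Each camera call takes 0.05 s, during which the arm holds its last target. There are 200 camera calls.

### The job

The rounded nose of the steel specimen in the aluminium fixture has an unknown radius: try the black radius leaves astride it, centred along its length, to find the one that beds all round without rocking or standing off. Press the fitting leaf down upright on the nose with about 10 N for a second (never push on the specimen with more than 25 N, so come down slowly), then let go and leave it seated there, with the other two leaves standing upright on the bench. Leave the cup, mouse and jar where they are.

Things in the scene. Friction and masses are not known exactly. Their poses are not given: they have to be found in the camera images.
- fixture: fixed aluminium specimen fixture, a 104 (x) x 110 (y) x 6 mm plate with a shallow nest on top (inside 62 x 68 mm, rim 8 mm thick, its top 20 mm above the bench). A loose steel specimen stands in the nest. Origin: centre of the underside, z up
- nest (a point): centre of the nest's floor, a stiff rubber pad 12 mm above the bench that gives about 0.4 mm per 10 N. The specimen in it (0.5 kg, not measured): foot 60 x 62 x 10 mm, on it an upright web topped by a half-round nose that runs along the fixture's x for 60 mm. Nose radius 18, 23 or 28 mm, not known beforehand, marked nowhere (the web is twice that wide). The other two sizes stand on a grey tray at +y
- nose_axis (a point): nominal middle of the nose's axis (centre of its arc), 52 mm above the fixture's underside, axes as the fixture's. The true axis is at this height but the specimen has slack: it may lie up to 3 mm to either side along y and shifts when pushed. The nose's crown is 18, 23 or 28 mm above this point
- leaf_small: loose black plastic radius leaf, the small of three, 20 mm thick (x), 45 mm wide (y), about 80 g, standing on the tips of its concave arc (radius 18 mm, opening down, 60 degrees to either side, wall 8 mm, in the leaf's y-z plane). On top a grip tab 20 (x) x 22 (y) x 40 mm tall, 17 to 57 mm above the tips. Origin: between the tips, z up
- leaf_small_arc (a point): centre of the small leaf's arc, 9.1 mm below the leaf's origin; when the leaf fits the nose and is seated, this lies on the nose's axis. A leaf too large comes to rest on the crown with this point 5 or 10 mm below the axis; one too small stands on its tips with it 7.5 mm or more above
- leaf_small_grip (a point): middle of the small leaf's grip tab, 38.9 mm above the leaf's origin: a good place to pinch the tab across its 20 mm (along the leaf's x)
- leaf_medium: loose black plastic radius leaf, the medium of three, 20 mm thick (x), 54 mm wide (y), about 80 g, standing on the tips of its concave arc (radius 23 mm, opening down, 60 degrees to either side, wall 8 mm, in the leaf's y-z plane). On top a grip tab 20 (x) x 22 (y) x 40 mm tall, 19 to 59 mm above the tips. Origin: between the tips, z up
- leaf_medium_arc (a point): centre of the medium leaf's arc, 11.6 mm below the leaf's origin; when the leaf fits the nose and is seated, this lies on the nose's axis. A leaf too large comes to rest on the crown with this point 5 or 10 mm below the axis; one too small stands on its tips with it 7.5 mm or more above
- leaf_medium_grip (a point): middle of the medium leaf's grip tab, 41.4 mm above the leaf's origin: a good place to pinch the tab across its 20 mm (along the leaf's x)
- leaf_large: loose black plastic radius leaf, the large of three, 20 mm thick (x), 63 mm wide (y), about 80 g, standing on the tips of its concave arc (radius 28 mm, opening down, 60 degrees to either side, wall 8 mm, in the leaf's y-z plane). On top a grip tab 20 (x) x 22 (y) x 40 mm tall, 22 to 62 mm above the tips. Origin: between the tips, z up
- leaf_large_arc (a point): centre of the large leaf's arc, 14.1 mm below the leaf's origin; when the leaf fits the nose and is seated, this lies on the nose's axis. A leaf too large comes to rest on the crown with this point 5 or 10 mm below the axis; one too small stands on its tips with it 7.5 mm or more above
- leaf_large_grip (a point): middle of the large leaf's grip tab, 43.9 mm above the leaf's origin: a good place to pinch the tab across its 20 mm (along the leaf's x)
- sample_cup: small loose white plastic cup, 34 mm across, 25 mm tall; bystander; origin at the centre of its underside
- mouse: black computer mouse, 105 x 60 x 33 mm; bystander; origin at the centre of its underside
- jar: white plastic jar, 56 mm across, 75 mm tall; bystander; origin at the centre of its underside

How it is judged (in metres and radians):
On the way, in this order (a step that is already met when the one before it is completed fails the run):
1. a leaf is lifted clear of the bench (height (world z) of any of leaf_small, leaf_medium, leaf_large above 0.05 m), for 0.1 s.
2. the fitting leaf is pressed down upright on the nose, its arc centre within 2.5 mm of the nose axis in height, with more than 6 N for 0.4 s (contact force between fixture and anything else above 11 N and ((z of leaf_small_arc in the frame of nose_axis between -0.0025 and 0.0025 m and y of leaf_small_arc in the frame of nose_axis between -0.007 and 0.007 m and x of leaf_small_arc in the frame of nose_axis between -0.02 and 0.02 m and angle between leaf_small's own z axis and vertical below 0.14 rad) or (z of leaf_medium_arc in the frame of nose_axis between -0.0025 and 0.0025 m and y of leaf_medium_arc in the frame of nose_axis between -0.007 and 0.007 m and x of leaf_medium_arc in the frame of nose_axis between -0.02 and 0.02 m and angle between leaf_medium's own z axis and vertical below 0.14 rad) or (z of leaf_large_arc in the frame of nose_axis between -0.0025 and 0.0025 m and y of leaf_large_arc in the frame of nose_axis between -0.007 and 0.007 m and x of leaf_large_arc in the frame of nose_axis between -0.02 and 0.02 m and angle between leaf_large's own z axis and vertical below 0.14 rad))), for 0.4 s.
At the end, for the whole second after the job is handed in: one leaf sits on the nose with its arc centre within 2.5 mm of the nose axis in height, within 7 mm of nose_axis across it and 20 mm along it (only the leaf of the nose's radius can), within 8 degrees of upright; the other two stand upright on the bench; all three released and at rest (((z of leaf_small_arc in the frame of nose_axis between -0.0025 and 0.0025 m and y of leaf_small_arc in the frame of nose_axis between -0.007 and 0.007 m and x of leaf_small_arc in the frame of nose_axis between -0.02 and 0.02 m and angle between each of leaf_small, leaf_medium, leaf_large's own z axis and vertical below 0.14 rad and linear speed of each of leaf_small, leaf_medium, leaf_large below 0.01 m/s and contact force between the fingers and leaf_small below 0.05 N and height (world z) of each of leaf_medium, leaf_large below 0.004 m and contact force between the fingers and leaf_medium below 0.05 N and contact force between the fingers and leaf_large below 0.05 N) or (z of leaf_medium_arc in the frame of nose_axis between -0.0025 and 0.0025 m and y of leaf_medium_arc in the frame of nose_axis between -0.007 and 0.007 m and x of leaf_medium_arc in the frame of nose_axis between -0.02 and 0.02 m and angle between each of leaf_medium, leaf_small, leaf_large's own z axis and vertical below 0.14 rad and linear speed of each of leaf_medium, leaf_small, leaf_large below 0.01 m/s and contact force between the fingers and leaf_medium below 0.05 N and height (world z) of each of leaf_small, leaf_large below 0.004 m and contact force between the fingers and leaf_small below 0.05 N and contact force between the fingers and leaf_large below 0.05 N) or (z of leaf_large_arc in the frame of nose_axis between -0.0025 and 0.0025 m and y of leaf_large_arc in the frame of nose_axis between -0.007 and 0.007 m and x of leaf_large_arc in the frame of nose_axis between -0.02 and 0.02 m and angle between each of leaf_large, leaf_small, leaf_medium's own z axis and vertical below 0.14 rad and linear speed of each of leaf_large, leaf_small, leaf_medium below 0.01 m/s and contact force between the fingers and leaf_large below 0.05 N and height (world z) of each of leaf_small, leaf_medium below 0.004 m and contact force between the fingers and leaf_small below 0.05 N and contact force between the fingers and leaf_medium below 0.05 N))); the robot touches nothing.
It fails at once if the specimen is pushed with more than 25 N (30 N on the fixture with its weight) (contact force between fixture and anything else above 30 N).
It fails at once if the sample cup is shifted by more than 20 mm (distance of sample_cup from where it was at the start of the episode above 0.02 m).
It fails at once if the mouse is shifted by more than 20 mm (distance of mouse from where it was at the start of the episode above 0.02 m).
It fails at once if the jar is shifted by more than 20 mm (distance of jar from where it was at the start of the episode above 0.02 m).
It also fails if it takes over 72 s, if anything falls off the work surface, if the arm or the gripper's body presses on something with over 40 N, if the wrist force passes 120 N, or if a joint passes its speed limit or range.

## Working session

There is one attempt and no reset: what is moved stays moved. The work goes in short steps, Python scripts to look and compute and a tool call to move; the robot and the scene stay as the last step left them, time stands still between calls to the robot, and variables do not carry over. Pictures are saved under pics/ and viewed, about 8 in all and at most 12, crops included, and the job is handed in when it is done.

Besides the shell and the picture viewer there is one more tool, called after "Emit:" by a JSON object that holds its "api" and its "payload". move_arm: Moves the arm, as the interface text tells. Its arguments: {"type":"object","properties":{"increments":{"type":"array"},"gripper":{"type":"number"},"force":{"type":"number"}},"required":["increments"]}

```bash
mkdir -p pics
cat > h.py <<'E'
import numpy as np, cv2, json
from bench import telemetry, snapshot, job, arm
def snap(n,f):
    s=snapshot(n); im=np.array(s.pop("image")); cv2.imwrite(f"pics/{f}.png",im[:,:,::-1])
    json.dump({k:np.array(v).tolist() for k,v in s.items()},open(f"pics/{f}.json","w")); return im
def cam(f):
    s=json.load(open(f"pics/{f}.json")); F=200/np.tan(np.radians(s["vertical_fov"])/2)
    K=np.array([[F,0,s["cx"]],[0,F,s["cy"]],[0,0,1.]]); return K,np.array(s["dist_coeffs"],float),np.array(s["rvec"],float).reshape(3),np.array(s["tvec"],float).reshape(3)
def w2p(f,P):
    K,d,r,t=cam(f); return cv2.projectPoints(np.array(P,float).reshape(-1,3),r,t,K,d)[0].reshape(-1,2)
def p2w(f,uv,z):
    K,d,r,t=cam(f); R=cv2.Rodrigues(r)[0]
    n=cv2.undistortPoints(np.array(uv,float).reshape(-1,1,2),K,d).reshape(-1,2)
    D=np.c_[n,np.ones(len(n))]@R; C=-R.T@t; z=np.broadcast_to(z,len(D))
    return C+D*((z-C[2])/D[:,2])[:,None]
E
python3 - <<'E'
from h import *
ims=[snap(n,n+"0") for n in("scene","top")]
s=telemetry.state(); print(s)
for n in("scene0","top0"): K,d,r,t=cam(n); print(n,K[0,0],(-cv2.Rodrigues(r)[0].T@t).round())
E
```

```text
{'t': 0.1, 'qpos': array([-1.40507098,  0.47776613,  0.02234538,  1.55634918, -0.01149024,
        1.10933026, -0.08309959]), 'qd': array([-0.00088146, -0.00223193, -0.00086947, -0.00093725, -0.00175674,
        0.00206333,  0.00036344]), 'effort': array([ 4.30620887e-03, -5.97766578e+01,  1.61335699e+00, -2.81955224e+01,
        1.27759666e-02,  5.07071265e-03, -4.37924641e-06]), 'tool_pos': array([182.40778283, 649.36429375, 255.39176484]), 'tool_rot': array([-4.92835168e-05,  1.36474190e-01,  9.90643252e-01, -8.60899709e-04]), 'contact_force': array([-0.3729789 ,  1.28986374,  0.46143099]), 'moment': array([-0.02326771,  0.02787612, -0.03839665]), 'gripper_width': 84.98085020816507}
scene0 421.36908404733043 [1162. -277.  475.]
top0 499.0461387610614 [ 516. -125.  968.]
```

View pics/top0.png

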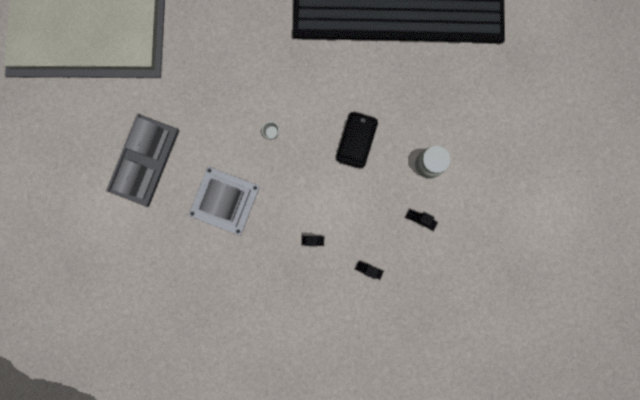

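View pics/scene0.png

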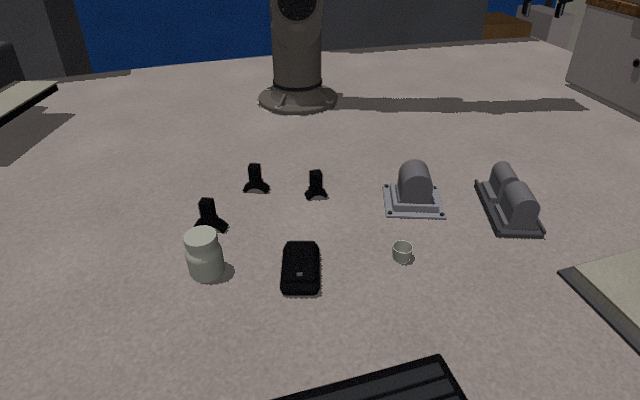

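Run:
```python
from h import *
t=cv2.imread("pics/top0.png"); s=cv2.imread("pics/scene0.png")
def c(i,x,y,w,h,k): return cv2.resize(i[y:y+h,x:x+w],None,fx=k,fy=k,interpolation=cv2.INTER_CUBIC)
A=c(t,180,160,80,80,5); B=c(t,290,200,160,80,5)[:, :400*2]
S=c(s,370,145,100,75,4)
top=np.hstack([A[:, :400],S[:300].copy() if 0 else cv2.copyMakeBorder(S,0,100,0,0,cv2.BORDER_CONSTANT)])
B=cv2.resize(B,(800,400)); out=np.vstack([top,B[:200]]) if 0 else np.vstack([cv2.resize(top,(600,300)),cv2.resize(B,(600,300))])
cv2.imwrite("pics/c1.png",out)
print("leaf",p2w("top0",[(313,240),(369,270),(421,219)],58).round())
print("fix",p2w("top0",[(210,170),(255,187),(239,231),(192,213)],6).round())
print("cup,mouse,jar",p2w("top0",[(271,131),(357,140),(434,161)],[25,33,75]).round())
```

```text
leaf [[ 505.  -93.   58.]
 [ 453. -196.   58.]
 [ 547. -289.   58.]]
fix [[636. 112.   6.]
 [604.  23.   6.]
 [518.  52.   6.]
 [551. 144.   6.]]
cup,mouse,jar [[ 711.   -7.   25.]
 [ 695. -172.   33.]
 [ 651. -309.   75.]]
```

View pics/c1.png

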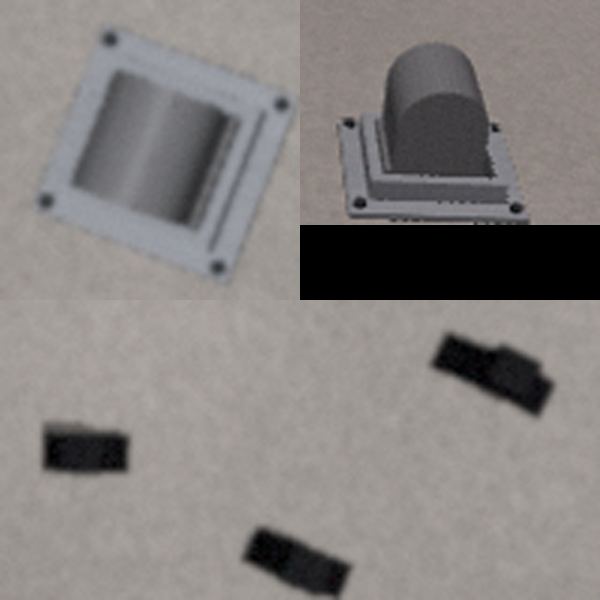

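```bash
cat > fit.py <<'E'
from h import *
from scipy.optimize import minimize
ORG={18:9.1,23:11.6,28:14.1}
def parts(R):
    W={18:45,23:54,28:63}[R]; a=np.radians(np.linspace(-60,60,13)); out=[]
    for a0,a1 in zip(a[:-1],a[1:]):
        q=[(r*np.sin(b),r*np.cos(b)-ORG[R]) for b in(a0,a1) for r in(R,R+8)]
        out.append([(x,y,z) for x in(-10,10) for y,z in q])
    z0=R+8-ORG[R]
    out.append([(x,y,z) for x in(-10,10) for y in(-11,11) for z in(z0-2,z0+40)]); return [np.array(p,float) for p in out]
def rend(f,R,p,box,k=6,z=0):
    x0,y0,w,h=box; m=np.zeros((h*k,w*k),np.uint8); c,s=np.cos(p[2]),np.sin(p[2])
    M=np.array([[c,-s,0],[s,c,0],[0,0,1]])
    for P in parts(R):
        uv=(w2p(f,P@M.T+[p[0],p[1],z])+0.5-[x0,y0])*k
        cv2.fillConvexPoly(m,cv2.convexHull(uv.astype(np.float32)).astype(np.int32),255)
    return cv2.resize(m,(w,h),interpolation=cv2.INTER_AREA)/255.
def soft(f,box,lo,hi):
    x0,y0,w,h=box; g=cv2.cvtColor(cv2.imread(f"pics/{f}.png"),cv2.COLOR_BGR2GRAY)[y0:y0+h,x0:x0+w].astype(float)
    return np.clip((hi-g)/(hi-lo),0,1)
def fitleaf(R,p0,boxes):
    obs={f:soft(f,b,30,110) for f,b in boxes.items()}
    cost=lambda q:sum(np.abs(rend(f,R,(q[0],q[1],q[2]/50),b)-obs[f]).sum() for f,b in boxes.items())
    r=minimize(cost,[p0[0],p0[1],p0[2]*50],method="Nelder-Mead",options=dict(initial_simplex=np.array([p0[0],p0[1],p0[2]*50])+np.array([[0,0,0],[8,0,0],[0,8,0],[0,0,10]]),xatol=.05,fatol=.05))
    return np.r_[r.x[:2],r.x[2]/50],r.fun
E
python3 - <<'E'
from fit import *
C=[((505,-93),0+np.pi/2*0,(295,225,40,32),(300,163,32,42)),((453,-196),-.4,(348,254,42,32),(238,157,36,42)),((547,-289),-.5,(398,200,46,38),(190,192,42,46))]
for p,y,bt,bs in C:
    for R in(18,23,28):
        best=min((fitleaf(R,(*p,a),{"top0":bt,"scene0":bs}) for a in(y,y-.2)),key=lambda t:t[1]); print(R,best[0].round(3),round(best[1],1))
# nose overlay
s=cv2.imread("pics/scene0.png"); t=cv2.imread("pics/top0.png"); k=6
H=p2w("top0",[(110/3.75+180-.5,38/3.75+160-.5),(282/3.75+179.5,104/3.75+159.5),(218/3.75+179.5,267/3.75+159.5),(46/3.75+179.5,201/3.75+159.5)],6)
c=H.mean(0); d=H[0]-H[3]+H[1]-H[2]; yaw=np.arctan2(d[1],d[0]); print("fix",c.round(1),yaw,np.linalg.norm(d)/2)
hs=p2w("scene0",[(349/3+370,123/3+145),(360/3+370,203/3+145),(516/3+370,208/3+145),(495/3+370,128/3+145)],6);print("scene holes",hs.round(1).tolist(),hs.mean(0))
Rm=np.array([[np.cos(yaw),-np.sin(yaw)],[np.sin(yaw),np.cos(yaw)]])
outs=[]
for f,im,b in(("scene0",s,(380,150,70,70)),("top0",t,(187,164,70,70))):
    x0,y0,w,h=b; I=cv2.resize(im[y0:y0+h,x0:x0+w],None,fx=k,fy=k,interpolation=cv2.INTER_CUBIC)
    for R,col in((18,(0,0,255)),(23,(0,255,0)),(28,(255,0,0))):
        a=np.radians(np.linspace(-90,90,37))
        for X in(-30,30):
            P=[(X,-R,22)]+[(X,R*np.sin(q),52+R*np.cos(q)) for q in a]+[(X,R,22)]
            P=np.array([[*(Rm@p[:2]+c[:2]),p[2]] for p in P])
            cv2.polylines(I,[np.int32((w2p(f,P)+.5-[x0,y0])*k)],False,col,1)
    outs.append(I)
I=np.hstack(outs); cv2.imwrite("pics/c2.png",cv2.resize(I,(800,400)))
E
```

```text
18 [ 5.04345e+02 -8.99090e+01 -7.80000e-02] 98.2
23 [ 5.05302e+02 -9.06900e+01 -6.50000e-02] 192.9
28 [ 5.05653e+02 -9.06620e+01 -6.20000e-02] 330.2
18 [ 4.49196e+02 -1.99172e+02 -3.74000e-01] 168.3
23 [ 4.49308e+02 -1.99215e+02 -3.81000e-01] 112.2
28 [ 4.51280e+02 -1.98983e+02 -3.80000e-01] 208.1
18 [ 5.46950e+02 -2.97726e+02 -3.47000e-01] 358.7
23 [ 5.47039e+02 -2.98010e+02 -3.71000e-01] 247.6
28 [ 5.46536e+02 -2.98208e+02 -4.07000e-01] 156.0
fix [577.6  84.3   6. ] -0.34424646196311537 90.43847000829933
scene holes [[573.9, 254.5, 6.0], [654.7, 206.7, 6.0], [688.3, 299.9, 6.0], [608.4, 349.7, 6.0]] [631.32348283 277.6865004    6.        ]
```

View pics/c2.png

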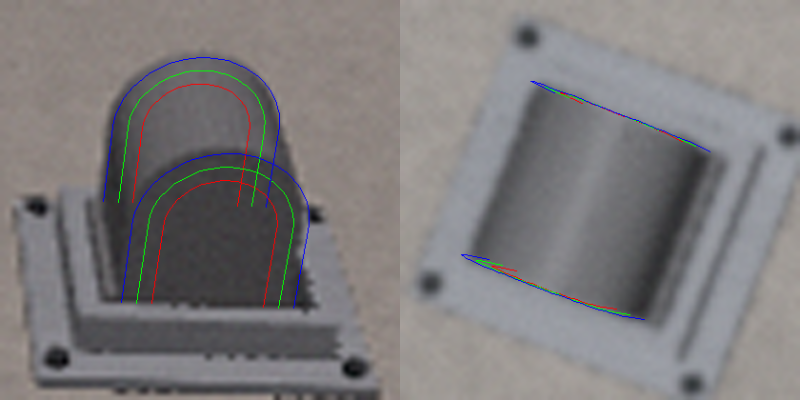

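Crown height and width match the R=28 outline (blue), so the large leaf goes first. The fits put it at (546.5, -298), yaw -0.41.

Emit:
{"api": "move_arm", "payload": {"increments": [[[-0.03, -0.025, 0, 0, 0, 8], [-0.08, -0.068, 0, 0, 0, 18], [-0.13, -0.11, 0, 0, 0, 28], [-0.18, -0.153, 0, 0, 0, 38], [-0.23, -0.195, 0, 0, 0, 48], [-0.28, -0.238, 0, 0, 0, 58], [-0.33, -0.28, 0, 0, 0, 68], [-0.38, -0.323, 0, 0, 0, 78]]], "gripper": 0.07}}

```text
t: 1.1
tool_pos: [449.3, 252.3, 255.9]
tool_rot: [0.0, 0.731, 0.682, -0.001]
contact_force: [1.4, 0.5, 0.2]
gripper_width: 69.8
```

```bash
cat >> h.py <<'E'
from scipy.spatial.transform import Rotation as Ro
def rot(): q=telemetry.state()["tool_rot"]; return Ro.from_quat([q[1],q[2],q[3],q[0]])
def go(x,y,z,yaw):
    "tool-frame shift (m) and turn (deg) to world TCP x,y,z (mm), tool z down, tool y at angle yaw"
    s=telemetry.state(); R=rot(); Y=np.array([np.cos(yaw),np.sin(yaw),0]); Z=np.array([0,0,-1.])
    T=Ro.from_matrix(np.c_[np.cross(Y,Z),Y,Z]); 
    print("d",(R.inv().apply(np.array([x,y,z])-s["tool_pos"])/1000).round(4),"r",np.degrees((R.inv()*T).as_rotvec()).round(2))
def st():
    s=telemetry.state(); print(round(s["t"],2),s["tool_pos"].round(1),"F",s["contact_force"].round(1),"w",round(s["gripper_width"],1),"q",s["qpos"].round(2))
E
python3 -c "
from h import *
st(); go(546.5,-298.2,220,-.407)"
```

```text
1.1 [449.3 252.3 255.9] F [1.4 0.5 0.2] w 69.8 q [-1.02  0.22  0.45  1.96 -0.11  0.99 -0.58]
d [-0.5423  0.1354  0.0367] r [-0.    0.08 19.32]
```

Emit:
{"api": "move_arm", "payload": {"increments": [[[-0.04, 0.01, 0, 0, 0, 2.5], [-0.1, 0.025, 0, 0, 0, 5], [-0.16, 0.04, 0.0, 0, 0, 7.5], [-0.22, 0.055, 0, 0, 0, 10], [-0.28, 0.07, 0, 0, 0, 12.5], [-0.34, 0.085, 0, 0, 0, 15], [-0.4, 0.1, 0, 0, 0, 17.5], [-0.46, 0.115, 0, 0, 0, 19.3]]]}}

```text
t: 2.1
tool_pos: [532.0, -216.2, 256.4]
tool_rot: [0.0, 0.835, 0.55, -0.0]
contact_force: [1.2, -0.4, -0.4]
gripper_width: 70.0
```

```bash
python3 -c "
from h import *
st(); go(546.5,-298.2,220,-.407)"
```

```text
2.1 [ 532.  -216.2  256.4] F [ 1.2 -0.4 -0.4] w 70.0 q [-0.29  0.38  0.73  1.84 -0.29  1.04  0.15]
d [-0.0695  0.0458  0.0364] r [-0.    0.06 -0.  ]
```

Emit:
{"api": "move_arm", "payload": {"increments": [[[-0.035, 0.023, 0.015, 0, 0, 0], [-0.07, 0.046, 0.036, 0, 0, 0], [-0.07, 0.046, 0.036, 0, 0, 0], [-0.07, 0.046, 0.036, 0, 0, 0]]]}}

```text
t: 2.6
tool_pos: [546.4, -298.1, 220.1]
tool_rot: [-0.0, 0.835, 0.55, -0.001]
contact_force: [0.7, -0.1, 0.3]
gripper_width: 69.7
```

Run:
```python
from h import *
st(); im=snap("wrist","wr1")
p=(546.5,-298.2); 
uv=w2p("wr1",[(*p,0),(*p,62)]); print(uv)
c,s=np.cos(-.407),np.sin(-.407); k=im[:,:,::-1].copy()
for z,w in((62,11),(0,31.5)):
    P=[(p[0]+c*a-s*b,p[1]+s*a+c*b,z) for a,b in((-10,-w),(10,-w),(10,w),(-10,w))]
    cv2.polylines(k,[np.int32(w2p("wr1",P))],True,(0,255,0) if z else (0,0,255),1)
cv2.imwrite("pics/wr1o.png",k)
```

```text
2.6 [ 546.4 -298.1  220.1] F [ 0.7 -0.1  0.3] w 69.7 q [-0.1   0.5   0.7   1.76 -0.37  1.02  0.32]
[[323.39156811 175.55063929]
 [323.41908624 189.60398083]]
```

View pics/wr1o.png

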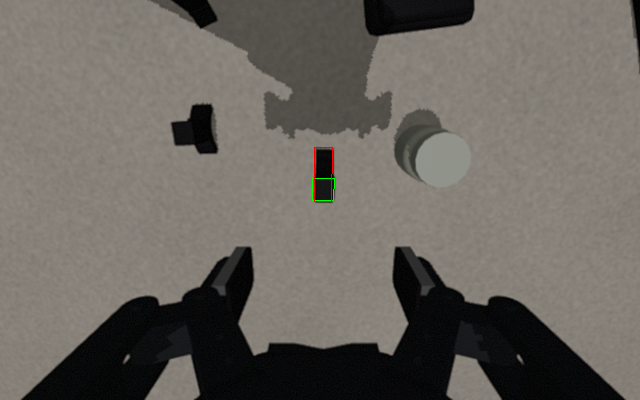

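Emit:
{"api": "move_arm", "payload": {"increments": [[[0, 0, 0.04, 0, 0, 0], [0, 0, 0.09, 0, 0, 0], [0, 0, 0.13, 0, 0, 0], [0, 0, 0.155, 0, 0, 0], [0, 0, 0.166, 0, 0, 0], [0, 0, 0.166, 0, 0, 0]]], "gripper": 0.06}}

```text
t: 3.4
tool_pos: [547.2, -296.6, 54.8]
tool_rot: [-0.0, 0.835, 0.551, -0.0]
contact_force: [1.0, -0.4, 0.3]
gripper_width: 60.3
```

Emit:
{"api": "move_arm", "payload": {"increments": [[[0, 0, 0, 0, 0, 0], [0, 0, 0, 0, 0, 0], [0, 0, 0, 0, 0, 0], [0, 0, 0, 0, 0, 0], [0, 0, 0, 0, 0, 0]]], "gripper": 0.01, "force": 25}}

```text
t: 4.03
tool_pos: [548.0, -296.8, 55.7]
tool_rot: [0.0, 0.835, 0.551, 0.001]
contact_force: [-0.4, 1.6, 6.1]
gripper_width: 19.4
```

```bash
python3 -c "
from h import *
st();print(telemetry.state()['moment'])"
```

```text
4.03 [ 548.  -296.8   55.7] F [-0.4  1.6  6.1] w 19.4 q [ 0.    0.71  0.55  1.85 -0.53  0.73  0.45]
[ 0.26912626  0.0089378  -0.01169321]
```

Emit:
{"api": "move_arm", "payload": {"increments": [[[0, 0, -0.01, 0, 0, 0], [0, 0, -0.04, 0, 0, 0], [0, 0, -0.09, 0, 0, 0], [0, 0, -0.14, 0, 0, 0], [0, 0, -0.16, 0, 0, 0], [0, 0, -0.16, 0, 0, 0]]]}}

```text
t: 4.78
tool_pos: [548.1, -297.1, 216.7]
tool_rot: [0.001, 0.835, 0.551, 0.001]
contact_force: [-0.8, -0.8, -1.2]
gripper_width: 19.6
```

Run:
```python
from h import *
hs=p2w("scene0",[((u-300)/3+370-.5,v/3+145-.5) for u,v in((349,123),(360,203),(516,208),(495,128))],6);print(hs.round(1).tolist(),hs.mean(0))
d=hs[1]-hs[0]+hs[2]-hs[3];print(np.arctan2(d[1],d[0]))
# leaf offset along tool, goal from mean of both
st(); go(578,85,216,-.344)
```

```text
[[513.5, 56.0, 6.0], [598.8, 25.6, 6.0], [631.4, 116.5, 6.0], [547.3, 148.8, 6.0]] [572.76896197  86.73192284   6.        ]
-0.35431411080122227
4.78 [ 548.1 -297.1  216.7] F [-0.8 -0.8 -1.2] w 19.6 q [-0.11  0.51  0.7   1.76 -0.38  1.01  0.33]
d [ 0.363  -0.1229  0.0007] r [ 0.2  -0.05 -3.46]
```

Emit:
{"api": "move_arm", "payload": {"increments": [[[0.03, -0.01, 0, 0, 0, 0], [0.08, -0.027, 0, 0, 0, 0], [0.14, -0.047, 0, 0, 0, 0], [0.2, -0.068, 0, 0, 0, -1], [0.26, -0.088, 0, 0, 0, -2], [0.31, -0.105, 0, 0, 0, -3], [0.345, -0.118, 0, 0, 0, -3.5], [0.361, -0.124, 0, 0, 0, -3.5]]]}}

```text
t: 5.78
tool_pos: [574.8, 86.3, 214.5]
tool_rot: [0.0, 0.816, 0.577, -0.0]
contact_force: [-0.9, -0.2, -1.0]
gripper_width: 19.6
```

Run:
```python
from h import *
st(); im=snap("wrist","wr2"); go(575.2,85.5,216,-.349)
k=im[:,:,::-1].copy(); yw=-.349; c,s=np.cos(yw),np.sin(yw); p=(575.2,85.5)
def poly(a,b,z,col):
    P=[(p[0]+c*x-s*y,p[1]+s*x+c*y,z) for x,y in((-a,-b),(a,-b),(a,b),(-a,b))]; cv2.polylines(k,[np.int32(w2p("wr2",P))],True,col,1)
poly(52,55,6,(0,255,0)); poly(39,42,20,(0,0,255)); poly(30,28,52,(255,0,0))
cv2.imwrite("pics/wr2o.png",k)
```

```text
5.78 [574.8  86.3 214.5] F [-0.9 -0.2 -1. ] w 19.6 q [-0.76  0.43  0.66  1.86 -0.32  0.96 -0.3 ]
d [-0.0018  0.0007 -0.0013] r [0.03 0.01 0.57]
```

View pics/wr2o.png

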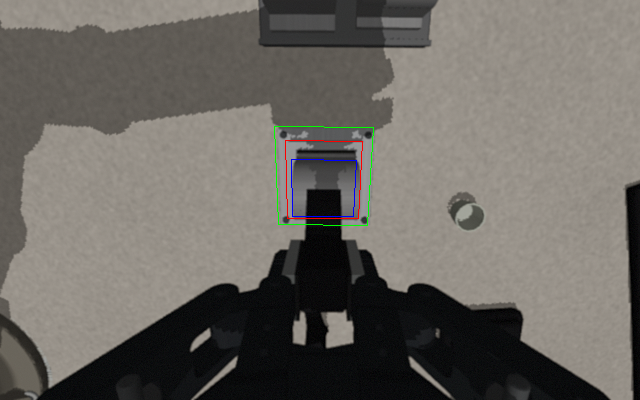

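Emit:
{"api": "move_arm", "payload": {"increments": [[[0, 0, 0.02, 0, 0, 0.5], [0, 0, 0.045, 0, 0, 0.5], [0, 0, 0.065, 0, 0, 0.5], [0, 0, 0.078, 0, 0, 0.5], [0, 0, 0.084, 0, 0, 0.5], [0, 0, 0.086, 0, 0, 0.5], [0, 0, 0.086, 0, 0, 0.5]]], "force": 50}}

```text
t: 6.7
tool_pos: [575.6, 87.4, 129.2]
tool_rot: [0.0, 0.819, 0.574, 0.001]
contact_force: [-0.6, -0.3, -1.3]
gripper_width: 19.2
```

Emit:
{"api": "move_arm", "payload": {"increments": [[[0, 0, 0.001, 0, 0, 0], [0, 0, 0.002, 0, 0, 0], [0, 0, 0.003, 0, 0, 0], [0, 0, 0.004, 0, 0, 0], [0, 0, 0.004, 0, 0, 0]]]}}

```text
t: 7.32
tool_pos: [575.5, 87.4, 125.1]
tool_rot: [0.0, 0.819, 0.574, 0.0]
contact_force: [-0.5, 0.1, -0.6]
gripper_width: 19.2
```

```bash
python3 -c "
from h import *
st();print(telemetry.state()['moment'])"
```

```text
7.33 [575.5  87.4 125.1] F [-0.5  0.1 -0.6] w 19.2 q [-0.7   0.55  0.59  1.92 -0.42  0.79 -0.23]
[-0.01639586  0.00127269  0.0064318 ]
```

Emit:
{"api": "move_arm", "payload": {"increments": [[[0, 0, 0.0005, 0, 0, 0], [0, 0, 0.001, 0, 0, 0], [0, 0, 0.0015, 0, 0, 0], [0, 0, 0.002, 0, 0, 0], [0, 0, 0.0025, 0, 0, 0], [0, 0, 0.003, 0, 0, 0], [0, 0, 0.003, 0, 0, 0]]]}}

```text
t: 8.2
tool_pos: [575.9, 86.5, 122.6]
tool_rot: [0.001, 0.819, 0.574, 0.001]
contact_force: [-1.1, -3.7, 5.6]
gripper_width: 19.3
```

Emit:
{"api": "move_arm", "payload": {"increments": [[[-0.0008, 0, 0.0005, 0, 0, 0], [-0.0015, 0, 0.0005, 0, 0, 0], [-0.0015, 0, 0.001, 0, 0, 0], [-0.0015, 0, 0.001, 0, 0, 0]]]}}

```text
t: 8.7
tool_pos: [575.9, 85.5, 122.1]
tool_rot: [0.001, 0.819, 0.574, 0.001]
contact_force: [0.8, 0.3, 5.6]
gripper_width: 19.2
```

```bash
python3 -c "
from h import *
st();print(telemetry.state()['moment'])"
```

```text
8.7 [575.9  85.5 122.1] F [0.8 0.3 5.6] w 19.2 q [-0.69  0.55  0.58  1.93 -0.42  0.78 -0.22]
[-0.04703214  0.12839307  0.02515481]
```

Emit:
{"api": "move_arm", "payload": {"increments": [[[0, 0, 0.0005, 0, 0, 0], [0, 0, 0.001, 0, 0, 0], [0, 0, 0.0012, 0, 0, 0], [0, 0, 0.0012, 0, 0, 0], [0, 0, 0.0012, 0, 0, 0], [0, 0, 0.0012, 0, 0, 0], [0, 0, 0.0012, 0, 0, 0], [0, 0, 0.0012, 0, 0, 0]]]}}

```text
t: 9.7
tool_pos: [576.1, 85.5, 121.8]
tool_rot: [0.001, 0.819, 0.574, 0.001]
contact_force: [-3.5, 0.0, 12.4]
gripper_width: 19.3
```

Emit:
{"api": "move_arm", "payload": {"increments": [[[0, 0, 0.0009, 0, 0, 0], [0, 0, 0.0009, 0, 0, 0], [0, 0, 0.0009, 0, 0, 0], [0, 0, 0.0009, 0, 0, 0], [0, 0, 0.0009, 0, 0, 0], [0, 0, 0.0009, 0, 0, 0], [0, 0, 0.0009, 0, 0, 0], [0, 0, 0.0009, 0, 0, 0]]]}}

```text
t: 10.7
tool_pos: [576.1, 85.5, 121.8]
tool_rot: [0.0, 0.819, 0.574, 0.002]
contact_force: [-2.3, -0.9, 11.5]
gripper_width: 19.0
```

```bash
python3 -c "
from h import *
st();snap('scene','sc1');snap('top','tp1')
import cv2
s=cv2.imread('pics/sc1.png')[90:230,350:490];t=cv2.imread('pics/tp1.png')[130:270,160:300]
cv2.imwrite('pics/c3.png',cv2.resize(np.hstack([s,t]),(800,400),interpolation=cv2.INTER_CUBIC))"
```

```text
10.7 [576.1  85.5 121.8] F [-2.3 -0.9 11.5] w 19.0 q [-0.69  0.55  0.58  1.93 -0.42  0.78 -0.22]
```

View pics/c3.png

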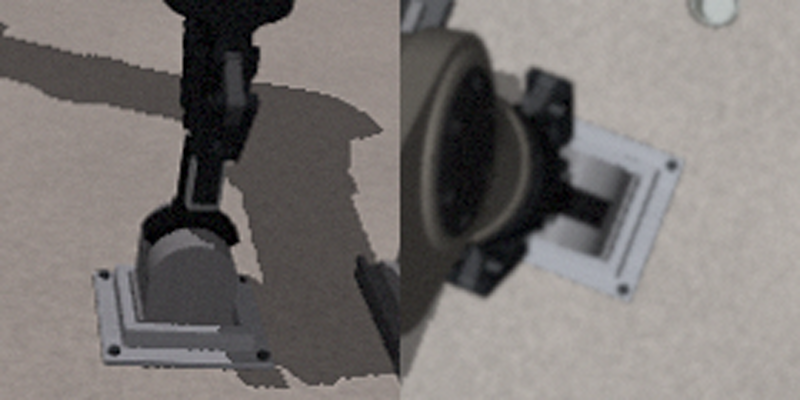

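The large leaf beds all round on the nose, upright (scene crop ~(190,215)), with no gap. Relaxing and releasing.

Emit:
{"api": "move_arm", "payload": {"increments": [[[0, 0, 0, 0, 0, 0], [0, 0, 0, 0, 0, 0], [0, 0, -0.0003, 0, 0, 0]]]}}

```text
t: 11.18
tool_pos: [576.0, 85.5, 122.2]
tool_rot: [0.0, 0.819, 0.574, 0.001]
contact_force: [-1.0, -1.1, 4.3]
gripper_width: 19.3
```

Emit:
{"api": "move_arm", "payload": {"increments": [[[0, 0, 0, 0, 0, 0], [0, 0, 0, 0, 0, 0], [0, 0, 0, 0, 0, 0], [0, 0, 0, 0, 0, 0], [0, 0, 0, 0, 0, 0], [0, 0, 0, 0, 0, 0]]], "gripper": 0.05, "force": 20}}

```text
t: 11.92
tool_pos: [576.0, 85.5, 122.2]
tool_rot: [0.0, 0.819, 0.574, 0.001]
contact_force: [-0.7, -0.4, 0.3]
gripper_width: 49.9
```

Emit:
{"api": "move_arm", "payload": {"increments": [[[0, 0, -0.01, 0, 0, 0], [0, 0, -0.03, 0, 0, 0], [0, 0, -0.07, 0, 0, 0], [0, 0, -0.12, 0, 0, 0], [-0.03, 0, -0.15, 0, 0, 0], [-0.08, 0, -0.16, 0, 0, 0], [-0.13, 0, -0.16, 0, 0, 0], [-0.15, 0, -0.16, 0, 0, 0]]]}}

```text
t: 12.92
tool_pos: [523.3, -59.2, 283.6]
tool_rot: [0.0, 0.82, 0.572, 0.002]
contact_force: [-1.4, -0.2, -0.0]
gripper_width: 50.0
```

Run:
```python
from fit import *
st();snap('scene','sc2');snap('top','tp2')
s=cv2.imread('pics/sc2.png');t=cv2.imread('pics/tp2.png')
yw=-.349; p=(575.2,85.5)
k=6;b=(370,110,75,110);I=cv2.resize(s[110:220,370:445],None,fx=k/2,fy=k/2,interpolation=cv2.INTER_CUBIC)
m=rend('sc2',28,(575.2,85.5,yw),b,z=66.1); print("iou",np.minimum(m,soft('sc2',b,30,110)).sum()/np.maximum(m,soft('sc2',b,30,80)).sum())
T=cv2.resize(t[150:290,170:450],None,fx=2,fy=2,interpolation=cv2.INTER_CUBIC)
I=cv2.copyMakeBorder(I,0,0,0,0,cv2.BORDER_CONSTANT); T=cv2.copyMakeBorder(T,0,I.shape[0]-T.shape[0],0,0,cv2.BORDER_CONSTANT)
cv2.imwrite('pics/c4.png',np.hstack([I,T]))
```

```text
12.93 [523.3 -59.2 283.6] F [-1.4 -0.2 -0. ] w 50.0 q [-0.65  0.24  0.78  1.92 -0.2   1.05 -0.15]
iou 0.3306516788793832
```

View pics/c4.png

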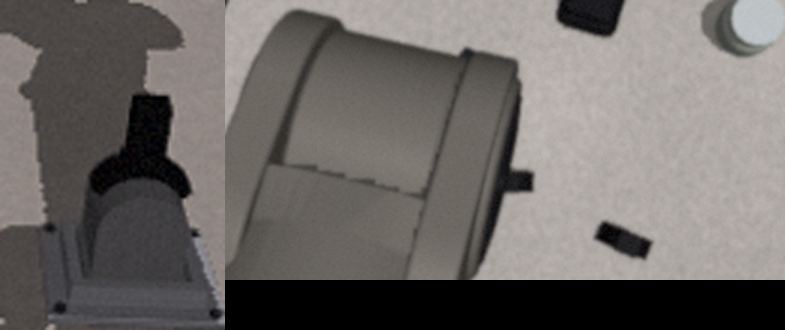

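```bash
python3 -c "
from h import *
job.finish_job(); st()"
```

```text
the job is handed in; nothing more can be done
the job is handed in; nothing more can be done
```

The large leaf (R 28 mm) is seated upright on the nose and released. I handed the job in at about 13 s of robot time.

- **Choosing the leaf:** The nose's outline in the camera images matched R 28 in both width and crown height. I tried only the large leaf and did not put the small or medium one on the nose.
- **Fit:** The large leaf touched down at TCP height about 122.6 mm and bedded at 121.8–122.1 mm. A fitting leaf should sit at 121.8 mm; on a smaller nose it would have gone 5–10 mm lower. When a 3.7 N side force appeared on contact, I shifted the leaf by about 1 mm and the force disappeared. In the scene picture the arc bedded all round with no visible gap.
- **Press:** The wrist read 11.5–12.4 N at the ends of the two 1 s presses, slightly above the 10 N asked for. No reading exceeded 12.4 N, against the 25 N limit, but I only have readings from the end of each move.
- **Last pictures:** The large leaf stood upright on the nose with the gripper clear. The small and medium leaves were still standing where they started. The mouse and jar looked undisturbed where they were in view; the cup was outside the last crop, but the arm's path did not go near it.
- **Checks that disagreed or told nothing:**
  - The two cameras disagreed by about 5 mm on the fixture's position. I used the average, and an overlay on the wrist picture confirmed it.
  - A final outline-overlap score came out low (0.33), probably because shadow and the dark nose fell within its threshold. I relied on the picture and the measured height instead.

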